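# Click a food box lid shut all round

## Robot

A 6-joint arm with a two-finger parallel gripper is mounted at the origin on the work surface. World frame = base frame: x ahead of the robot, y to its left, z up, the work surface at z = 0. Lengths are in m, angles in rad, forces in N, time in s.
With the tool pointing down it reaches from about 0.35 to 1 m from the base axis. Payload 7.1 kg.
Tool frame: the origin (TCP) lies between the finger pads; the fingertips stand 22 mm ahead of it and the grasp point (between the pads) lies 3 mm ahead of it; x points along the fingers, y is the direction in which the jaws open and shut, and the axes are right-handed (so a half turn about x gives the same grasp; the last joint's range is limited). The gripper opens to 85 mm and grips with 20 to 120 N. Pads are 22 mm wide; open, the fingers measure 114 mm over their backs; the gripper's body (76 mm by 85 mm) begins 54 mm behind the grasp point. The pads swing forward as they close: fully open they stand 13 mm farther back than shut.
Start: joints at [1.109, 0.423, 1.63, -0, 1.089, -0.019], TCP at [0.268, 0.565, 0.217] pointing down, gripper open.
Joint ranges: [-3, 3], [-0.9, 2.11], [0.09, 2.58], [-1.31, 4.45], [0.11, 2.69], [-2.54, 2.54]. Speed limits (rad/s): [2.39, 2.39, 3.01, 3.14, 3.14, 3.14].

## Interface

Orientations are given as a rotation vector (axis times angle).
In Python, from rig import manip gives the robot as it stands. The module is installed in compiled form; this text tells all that it offers. Calls block until the motion is done:
- manip.move_to(position, orientation): joint-space move of the TCP to a pose.
- manip.servo_line(position, orientation=None, rate=0.15): straight line of the TCP; orientation=None keeps the orientation; rate is the mean speed in m/s.
- manip.set_joints(angles): joint-space move.
- manip.command_gripper(opening, f_grip=None): finger opening in m; f_grip is the grip in N (None keeps the last); returns when the fingers have stopped.
- manip.hold(seconds).
- manip.solve_ik(position, orientation): joint angles nearest the present ones, or None.
- manip.camera(name): name is "scene" or "top" or "wrist"; returns a dict with "image" (480x640x3 uint8, red, green, blue), "fx", "fy", "cx", "cy" (pixels), "cam_to_world" (4x4, takes a point from camera to world coordinates); the wrist camera has in their place "mount" (4x4, takes a point from camera to tool coordinates, whose origin is the TCP and whose axes are the tool frame's). Camera axes: x right, y down, z forward; pixel columns grow to the right and rows downward; lengths in m; the calibration is good to about 2 mm. The wrist camera is an equidistant fisheye: a pixel r from the principal point sees the ray r / f radians off the axis. A picture is of the moment at which its call begins: read the wrist's pose just before it. There is no depth.
A pose or a line that the arm cannot do raises manip.IKError and nothing moves.
- manip.sign_off(): hands the job in, once; it reports no verdict.
Readings, each from a call of its own:
- manip.get_time(): time.
- manip.get_joint_positions(): joint angles.
- manip.get_joint_vel(): joint speeds.
- manip.get_tau(): joint torques, N m.
- manip.get_position(): TCP position.
- manip.get_ee_rot(): TCP orientation.
- manip.get_contact_force(): force on the tool from outside, world axes, zero at the start.
- manip.get_torque(): the same for the moment, N m.
- manip.get_width(): finger opening in m.
Only numpy, scipy, OpenCV 4.12 (cv2) and the standard library are available. Lean on these libraries where they do the work, as an engineer would, in place of code of your own. Each camera call takes 0.05 s, during which the arm holds its last target.

## Task

One of the two food boxes on the counter has its lid laid on with the rim still standing up. Press that rim down section by section with the closed fingertips until all four sections have clicked fully shut, then take the hand away. Only press: do not lift, tip or shove the box, and leave the other box and everything else standing where it is.

Things in the scene. Friction and masses are not known exactly. Their poses are not given: they have to be found in the camera images.
- box: the box to close: white, grey snap-fit lid with its rim standing up; 130 (x) by 180 (y) by 75 mm tall shut, about 0.9 kg, loose. Origin: centre of its underside, z up. The lid's middle panel (66 x 116 mm) is fixed, its top 72 mm up. Round it the rim is four strips 32 mm wide, hinged at their inner edges; at the start their outer edges stand 9 to 14 mm above shut height
- rim_front (a joint): lid rim of the box, long section on the box's -x side (180 mm long): 0 = standing up at 0.45 rad, 0.45 = shut (level, its top 75 mm above the underside of the box); starts between 0 and 0.17. Pressed near its outer edge it yields at 3 to 8 N; stopped early it stays there; past about 0.2 to 0.3 it snaps to 0.45 by itself and stays shut
- press_front (a point): point to press, long section on the box's -x side (180 mm long): on the upper face, midway along, 22 mm out from the hinge line and 10 mm in from the outer edge; moves with the strip, z axis normal to the face. At (-0.055, 0, 0.075) m in the frame of the box when shut, up to 10 mm higher when standing up
- rim_back (a joint): lid rim of the box, long section on the +x side (180 mm long): 0 = standing up at 0.45 rad, 0.45 = shut (level, its top 75 mm above the underside of the box); starts between 0 and 0.17. Pressed near its outer edge it yields at 3 to 8 N; stopped early it stays there; past about 0.2 to 0.3 it snaps to 0.45 by itself and stays shut
- press_back (a point): point to press, long section on the +x side (180 mm long): on the upper face, midway along, 22 mm out from the hinge line and 10 mm in from the outer edge; moves with the strip, z axis normal to the face. At (0.055, 0, 0.075) m in the frame of the box when shut, up to 10 mm higher when standing up
- rim_left (a joint): lid rim of the box, short section on the +y side (64 mm long): 0 = standing up at 0.45 rad, 0.45 = shut (level, its top 75 mm above the underside of the box); starts between 0 and 0.17. Pressed near its outer edge it yields at 3 to 8 N; stopped early it stays there; past about 0.2 to 0.3 it snaps to 0.45 by itself and stays shut
- press_left (a point): point to press, short section on the +y side (64 mm long): on the upper face, midway along, 22 mm out from the hinge line and 10 mm in from the outer edge; moves with the strip, z axis normal to the face. At (0, 0.080, 0.075) m in the frame of the box when shut, up to 10 mm higher when standing up
- rim_right (a joint): lid rim of the box, short section on the -y side (64 mm long): 0 = standing up at 0.45 rad, 0.45 = shut (level, its top 75 mm above the underside of the box); starts between 0 and 0.17. Pressed near its outer edge it yields at 3 to 8 N; stopped early it stays there; past about 0.2 to 0.3 it snaps to 0.45 by itself and stays shut
- press_right (a point): point to press, short section on the -y side (64 mm long): on the upper face, midway along, 22 mm out from the hinge line and 10 mm in from the outer edge; moves with the strip, z axis normal to the face. At (0, -0.080, 0.075) m in the frame of the box when shut, up to 10 mm higher when standing up
- shut_box: a second box of the same make and size, its lid already shut all round (rim level); loose. Origin: centre of its underside. Not to be disturbed. The two boxes and the espresso cup stand in a row, in any order
- espresso_cup: white espresso cup without handle, 60 mm across, 55 mm tall, standing beside or between the two boxes; loose, a bystander
- milk_jug: steel milk jug with a handle, 86 mm across, 95 mm tall, beyond the boxes; loose, a bystander
- mug: white mug, 84 mm across, 85 mm tall, beyond the boxes; loose, a bystander
- milk_bottle: small white milk bottle, 66 mm across, 135 mm tall, to the left; loose, a bystander
- tamper: steel coffee tamper, 58 mm across, 88 mm tall, to the left; loose, a bystander
- spoon: steel spoon with a wooden handle, 150 mm long, lying flat on the right; loose, a bystander
- sugar_jar: amber sugar jar, 76 mm across, 120 mm tall, to the right; loose, a bystander
Mind the look-alikes: they are no part of the job. What is shaped like the box but turquoise is not meant.

How it is judged:
By the outcome, as a careful person would: the job done as asked, in the order asked, and still so for the second after the job is handed in, with the robot touching nothing.
It also fails if it takes over 51 s, if anything falls off the work surface, if the arm or the gripper's body presses on something with over 40 N, if the wrist force passes 120 N, or if a joint passes its speed limit or range.

## Working session

There is one attempt and no reset: what is moved stays moved. The work goes in short steps, each a Python script; the robot and the scene stay as the last script left them, time stands still between calls to the robot, and variables do not carry over. Pictures are saved under pics/ and viewed, and the job is handed in when it is done.

```bash
mkdir -p pics; python3 - <<'E'
from rig import manip as m
import cv2,numpy as np,pickle
d={}
for n in("scene","top","wrist"):
    c=m.camera(n);d[n]=c
    cv2.imwrite(f"pics/{n}0.png",c["image"][:,:,::-1])
    print(n,c["fx"],c["fy"],c["cx"],c["cy"]);print(np.round(c.get("cam_to_world",c.get("mount")),4))
pickle.dump(d,open("c0.pkl","wb"))
print(m.get_time(),m.get_position(),m.get_ee_rot())
E
```

```text
scene 537.973518242289 537.973518242289 323.7396152455991 240.69023566518186
[[ 0.8135  0.4053 -0.4171  1.1541]
 [ 0.5814 -0.55    0.5996 -0.8781]
 [ 0.0136 -0.7302 -0.683   1.0682]
 [ 0.      0.      0.      1.    ]]
top 455.29075863855684 455.29075863855684 323.59803442178196 232.8092195543778
[[-0.0292 -0.9918  0.1246  0.3829]
 [-0.9995  0.0277 -0.0143  0.0141]
 [ 0.0108 -0.125  -0.9921  1.2383]
 [ 0.      0.      0.      1.    ]]
wrist 371.64829954431775 371.64829954431775 320.1079787186196 243.32384821468506
[[-1.000e-04 -2.964e-01  9.551e-01 -1.562e-01]
 [ 1.000e+00  4.000e-04  2.000e-04 -3.000e-04]
 [-5.000e-04  9.551e-01  2.964e-01 -7.580e-02]
 [ 0.000e+00  0.000e+00  0.000e+00  1.000e+00]]
0.15 [0.26758581 0.56432758 0.21631361] [ 0.34633448  1.54302537 -0.3482174 ]
```

View pics/scene0.png

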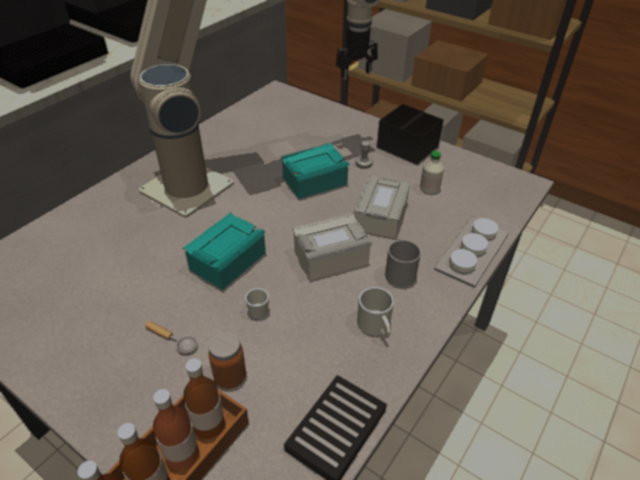

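View pics/top0.png

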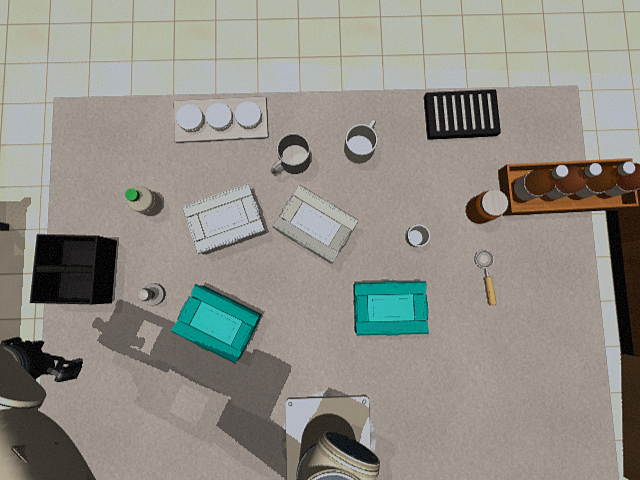

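View pics/wrist0.png

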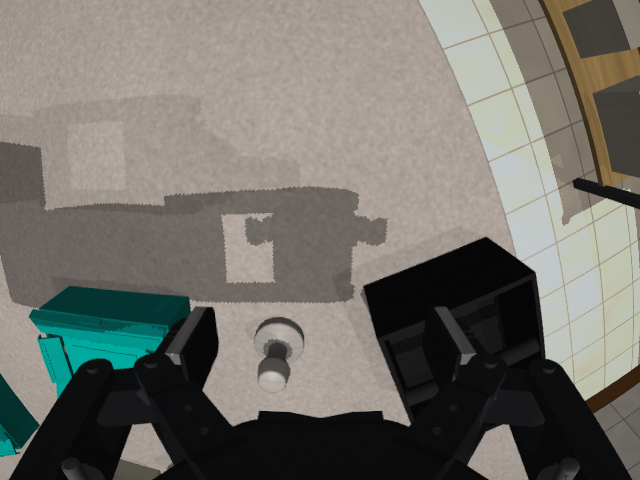

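The scene holds two white boxes, at about (225,218) and (316,222) in the top view, plus turquoise decoys. I'll zoom in to see which white box has its rim up.

```bash
python3 - <<'E'
import pickle,cv2,numpy as np
d=pickle.load(open("c0.pkl","rb"))
a=d["top"]["image"][170:275,170:370,::-1];b=d["scene"]["image"][160:290,270:430,::-1]
a=cv2.resize(a,(800,420),interpolation=cv2.INTER_CUBIC)
b=cv2.resize(b,(720,585),interpolation=cv2.INTER_CUBIC)
cv2.imwrite("pics/zt.png",a);cv2.imwrite("pics/zs.png",b)
E
```

```text
(no output)
```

View pics/zt.png

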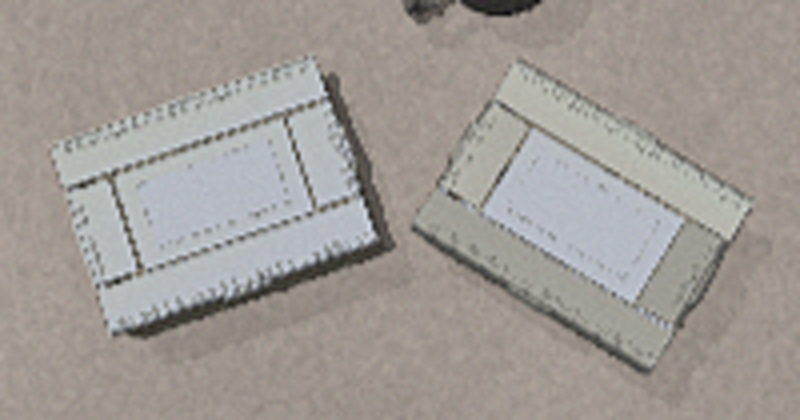

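View pics/zs.png

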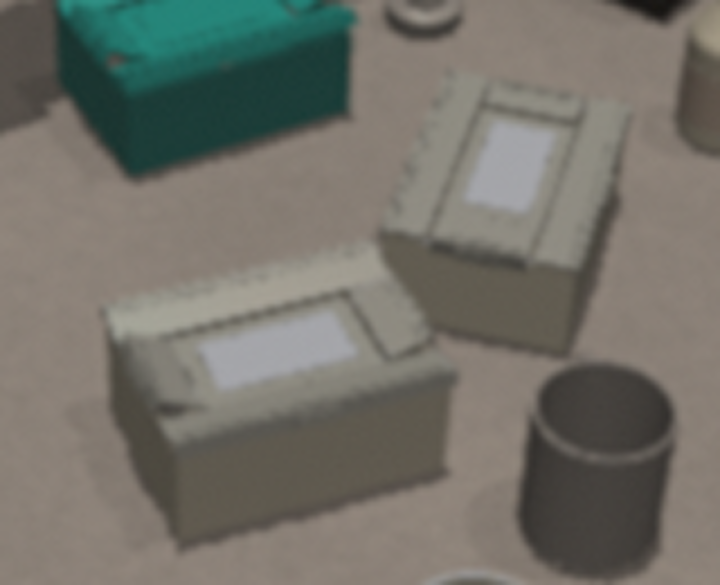

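The right-hand box (316,222) is the one to close: its four strips are shaded differently, while the left box's strips all look level. Next I'll locate its panel in both views.

```bash
cat > h.py <<'E'
import numpy as np,cv2
def ray(c,uv,z):
    T=c["cam_to_world"];uv=np.atleast_2d(uv)
    d=np.c_[(uv[:,0]-c["cx"])/c["fx"],(uv[:,1]-c["cy"])/c["fy"],np.ones(len(uv))]@T[:3,:3].T
    o=T[:3,3];return o+d*((z-o[2])/d[:,2])[:,None]
def proj(c,P):
    T=c["cam_to_world"];q=(np.atleast_2d(P)-T[:3,3])@T[:3,:3]
    return np.c_[q[:,0]/q[:,2]*c["fx"]+c["cx"],q[:,1]/q[:,2]*c["fy"]+c["cy"]]
E
python3 - <<'E'
import pickle
from h import *
d=pickle.load(open("c0.pkl","rb"))
for n,(x0,y0,x1,y1) in dict(top=(272,180,362,268),scene=(290,212,372,280)).items():
    c=d[n];im=c["image"].astype(int);r,g,b=im[...,0],im[...,1],im[...,2]
    mk=((b-r>4)&(b>150)).astype(np.uint8)
    z=np.zeros_like(mk);z[y0:y1,x0:x1]=mk[y0:y1,x0:x1]
    z=cv2.morphologyEx(z,cv2.MORPH_CLOSE,np.ones((5,5)))
    cs,_=cv2.findContours(z,cv2.RETR_EXTERNAL,cv2.CHAIN_APPROX_NONE)
    k=max(cs,key=cv2.contourArea)
    print(n,cv2.contourArea(k),cv2.boundingRect(k))
    P=ray(c,k[:,0,:].astype(float),0.072)
    q=cv2.minAreaRect((P[:,:2]*1000).astype(np.float32));print(q)
E
```

```text
top 1035.5 (286, 202, 55, 43)
((556.7047729492188, 23.42455291748047), (127.44093322753906, 66.01850128173828), 57.10659408569336)
scene 198.5 (316, 231, 31, 15)
((555.3323974609375, 18.76123046875), (81.20954895019531, 33.41913604736328), 56.6093864440918)
```

```bash
cat >> h.py <<'E'
from scipy.spatial.transform import Rotation as Ro
def rot(a):  # tool x down, tool z along heading a
    z=np.array([np.cos(a),np.sin(a),0]);x=np.array([0,0,-1.]);y=np.cross(z,x)
    return Ro.from_matrix(np.c_[x,y,z])
E
python3 - <<'E'
from rig import manip as m
from h import *
print(np.round(Ro.from_rotvec(m.get_ee_rot()).as_matrix(),3))
yaw=np.deg2rad(57.1-90);c=np.array([.557,.022])
for k in range(4):
    a=yaw+k*np.pi/2;h=np.array([np.cos(a),np.sin(a)])
    r=rot(a).as_rotvec()
    for off in(0,.08):
        p=np.r_[c+off*h,.26];q=m.solve_ik(p,r);print(k,off,None if q is None else np.round(q,2))
E
```

```text
[[-0.001  0.428  0.904]
 [-0.001  0.904 -0.428]
 [-1.    -0.001  0.   ]]
0 0 [ 0.02  0.28  1.74 -0.    1.13 -0.98]
0 0.08 [-0.05  0.38  1.59 -0.    1.17 -1.05]
1 0 None
1 0.08 [ 0.13  0.35  1.63 -0.    1.16 -2.44]
2 0 [0.02 0.28 1.74 0.   1.13 2.16]
2 0.08 [0.11 0.18 1.87 0.   1.09 2.25]
3 0 [0.02 0.28 1.74 0.   1.13 0.59]
3 0.08 [-0.11  0.21  1.83  0.    1.1   0.46]
```

```bash
python3 - <<'E'
from rig import manip as m
from h import *
import pickle
m.command_gripper(0.0)
a=np.deg2rad(57.1-180);h=np.array([np.cos(a),np.sin(a)])
m.move_to(np.r_[np.array([.557,.022])+.08*h,.25],rot(a).as_rotvec())
p=m.get_position();r=m.get_ee_rot()
c=m.camera("wrist");c["p"]=p;c["r"]=r
pickle.dump(c,open("w1.pkl","wb"));cv2.imwrite("pics/w1.png",c["image"][:,:,::-1])
print(m.get_time(),p,r,m.get_width(),m.get_contact_force())
E
```

```text
3.3083 [ 0.51369543 -0.04448575  0.24993818] [ 1.61746663  0.88151855 -1.61741281] -9.905752054731287e-05 [-0.74323786 -0.30364117  0.31514801]
```

View pics/w1.png

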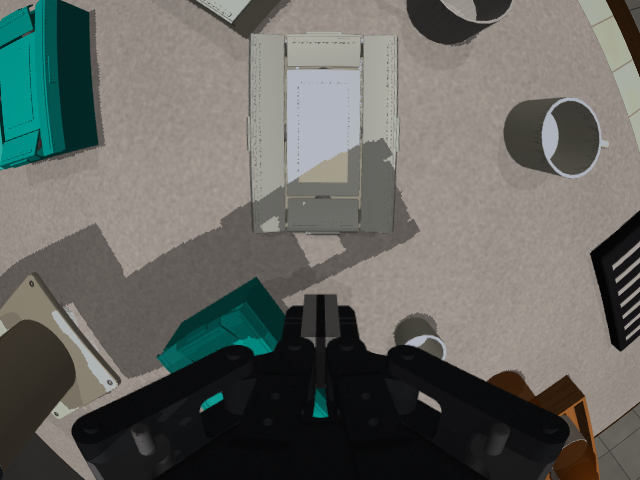

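The wrist view shows the target box. Its hinge corners are at about (286,68), (361,68), (361,197) and (286,197), and its outer corners at about (250,33), (397,33), (397,233) and (253,233).

```bash
cat >> h.py <<'E'
def wray(c,uv,z):
    uv=np.atleast_2d(uv).astype(float);v=np.c_[uv[:,0]-c["cx"],uv[:,1]-c["cy"]]
    r=np.hypot(*v.T);th=r/c["fx"];d=np.c_[v/r[:,None]*np.sin(th)[:,None],np.cos(th)]
    R=Ro.from_rotvec(c["r"]).as_matrix();M=c["mount"]
    d=d@(R@M[:3,:3]).T;o=c["p"]+R@M[:3,3]
    return o+d*((z-o[2])/d[:,2])[:,None]
E
python3 - <<'E'
import pickle
from h import *
c=pickle.load(open("w1.pkl","rb"))
cv2.imwrite("pics/w1z.png",cv2.resize(c["image"][20:250,230:420,::-1],None,fx=2.6,fy=2.6,interpolation=cv2.INTER_CUBIC))
for q,z in(([(286,68),(361,68),(361,197),(286,197)],.072),([(250,33),(397,33),(397,233),(253,233)],.085)):
    P=wray(c,q,z)[:,:2]*1000;print(P.round(1),P.mean(0).round(1))
    e=np.roll(P,-1,0)-P;print(np.hypot(*e.T).round(1),np.rad2deg(np.arctan2(e[:,1],e[:,0])).round(1))
E
```

```text
[[560.7  84.1]
 [616.3  48.4]
 [553.7 -51.2]
 [496.1 -14.1]] [556.7  16.8]
[ 66.1 117.6  68.5 117.5] [ -32.6 -122.2  147.3   56.7]
[[552.3 126.7]
 [658.7  58.6]
 [564.6 -94.4]
 [454.6 -23.6]] [557.6  16.8]
[126.3 179.7 130.9 179.2] [ -32.6 -121.6  147.2   57. ]
```

View pics/w1z.png

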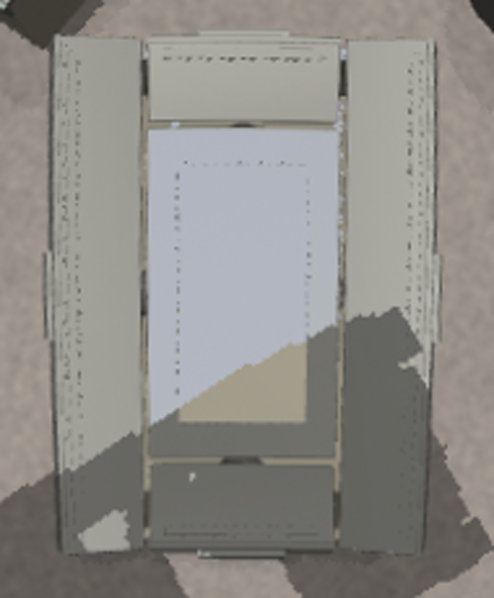

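The sizes fit (66×117 and 130×180 mm). The centre is (0.557, 0.017) with yaw -33°, and the top and scene views agree to a few mm. I'll press the first section with force monitoring.

```bash
cat >> h.py <<'E'
C=np.array([.557,.0172]);YAW=np.deg2rad(-32.9)
ORI=rot(YAW-np.pi/2).as_rotvec()
def press(m,lx,ly):
    cs,sn=np.cos(YAW),np.sin(YAW)
    xy=C+np.array([cs*lx-sn*ly,sn*lx+cs*ly])
    m.servo_line(np.r_[xy,.112+.022],ORI,rate=.15)
    f0=m.get_contact_force();log=[]
    for tz in [.094,.090,.087,.085,.083,.081,.079,.077,.0755,.0745]:
        m.servo_line(np.r_[xy,tz+.022],ORI,rate=.03)
        f=m.get_contact_force()-f0;log.append((tz,round(float(f[2]),1)))
        if tz<=.077 and f[2]>14: break
    fl=np.round(f,1)
    m.servo_line(np.r_[xy,.112+.022],ORI,rate=.12)
    print(lx,ly,log,fl,round(m.get_time(),2))
E
python3 - <<'E'
from rig import manip as m
from h import *
press(m,0,-.081)
E
```

```text
0 -0.081 [(0.094, -0.9), (0.09, -0.7), (0.087, -1.1), (0.085, -1.5), (0.083, -0.5), (0.081, -0.6), (0.079, -0.7), (0.077, -1.6), (0.0755, -1.7), (0.0745, -0.5)] [ 0.   0.8 -0.5] 7.73
```

```bash
python3 - <<'E'
from rig import manip as m
from h import *
import pickle
print(m.get_position(),m.get_width())
c=m.camera("scene");im=c["image"][170:290,280:400,::-1]
cv2.imwrite("pics/s2.png",cv2.resize(im,None,fx=5,fy=5,interpolation=cv2.INTER_CUBIC)[:600])
c=m.camera("wrist");cv2.imwrite("pics/w2.png",c["image"][:,:,::-1])
E
```

```text
[ 0.51309154 -0.05083323  0.13414114] -0.00012902971549751094
```

View pics/s2.png

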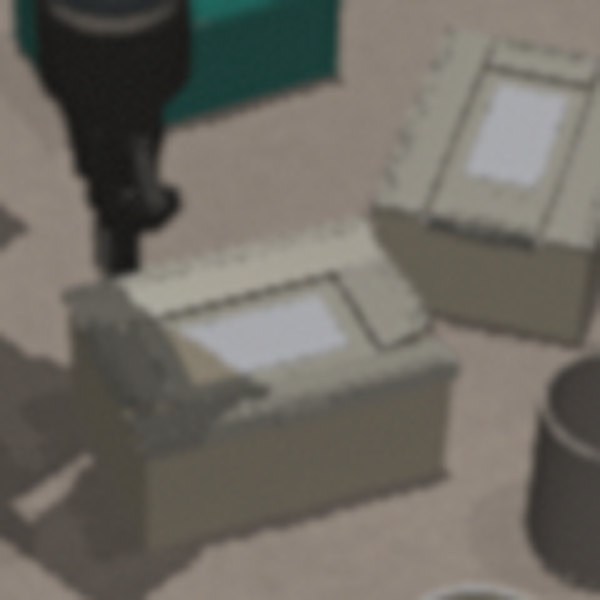

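View pics/w2.png

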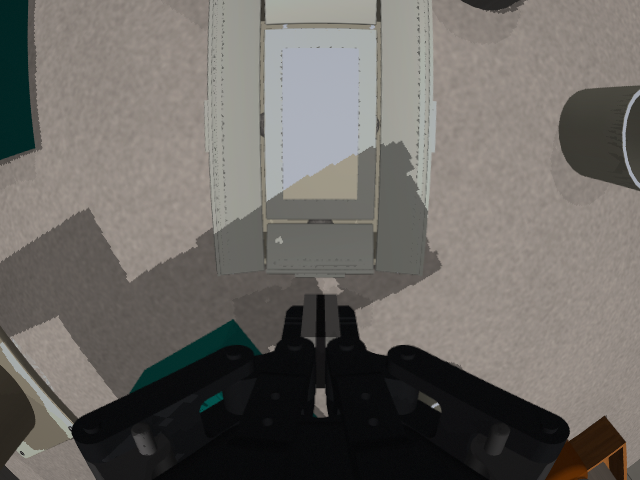

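```bash
python3 - <<'E'
from rig import manip as m
from h import *
import pickle
p=m.get_position();c=m.camera("scene");pickle.dump(c,open("s2.pkl","wb"))
for tz in(.08,.09,.1,.112,.134,.15):
    print(tz,((proj(c,np.r_[p[:2],tz])-[280,170])*5).round())
cs,sn=np.cos(YAW),np.sin(YAW)
for l in[(-.065,-.09,0),(.065,-.09,0),(-.033,-.058,.072),(.033,-.058,.072),(.033,.058,.072),(-.033,.058,.072),(-.065,-.09,.075),(.065,-.09,.075),(.065,.09,.075)]:
    P=np.r_[C[0]+cs*l[0]-sn*l[1],C[1]+sn*l[0]+cs*l[1],l[2]]
    print(l,((proj(c,P)-[280,170])*5).round())
E
```

```text
0.08 [[117. 366.]]
0.09 [[117. 352.]]
0.1 [[117. 338.]]
0.112 [[116. 322.]]
0.134 [[116. 290.]]
0.15 [[115. 267.]]
(-0.065, -0.09, 0) [[ 66. 399.]]
(0.065, -0.09, 0) [[145. 556.]]
(-0.033, -0.058, 0.072) [[137. 328.]]
(0.033, -0.058, 0.072) [[180. 407.]]
(0.033, 0.058, 0.072) [[380. 354.]]
(-0.033, 0.058, 0.072) [[331. 278.]]
(-0.065, -0.09, 0.075) [[ 62. 301.]]
(0.065, -0.09, 0.075) [[144. 458.]]
(0.065, 0.09, 0.075) [[458. 373.]]
```

```bash
python3 - <<'E'
import pickle
from h import *
c=pickle.load(open("s2.pkl","rb"))
a=cv2.resize(c["image"][195:260,285:325,::-1],None,fx=9,fy=9,interpolation=cv2.INTER_NEAREST)
a=cv2.convertScaleAbs(a,alpha=1.8)
b=cv2.resize(cv2.imread("pics/w2.png")[260:400,250:390],None,fx=3,fy=3)
H=600;a=a[:585];b=b[:585];o=np.zeros((585,800,3),np.uint8);o[:a.shape[0],:a.shape[1]]=a;o[:b.shape[0],370:370+b.shape[1]]=cv2.convertScaleAbs(b,alpha=1.8)
cv2.imwrite("pics/z3.png",o)
E
```

```text
(no output)
```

View pics/z3.png

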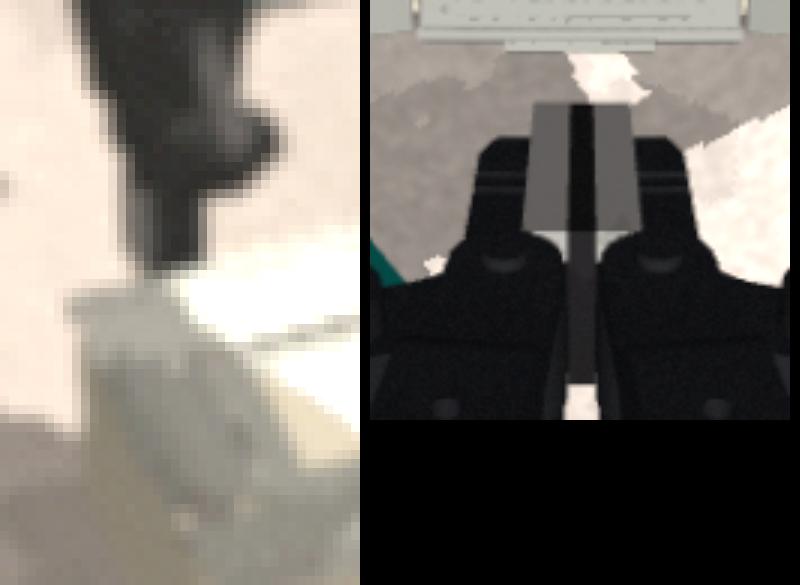

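The finger ends at about (304,225) in the scene view, which puts the real tip roughly 30 mm higher than nominal. That fits with meeting no contact at all. I'll feel downwards with a force guard to find it.

```bash
python3 - <<'E'
from rig import manip as m
from h import *
p=m.get_position();f0=m.get_contact_force();t0=m.get_torque()
m.servo_line(np.r_[p[:2],.097],ORI,rate=.12)
z=.097;log=[]
while z>.055:
    z-=.0025
    m.servo_line(np.r_[p[:2],z],ORI,rate=.04)
    f=m.get_contact_force()-f0;log.append((round(z,4),round(float(f[2]),1)))
    if f[2]>10:break
print(log,f,m.get_position(),m.get_time())
for n in("scene","wrist"):
    c=m.camera(n);im=c["image"][:,:,::-1]
    if n=="scene":im=cv2.resize(im[170:290,280:400],None,fx=5,fy=5,interpolation=cv2.INTER_CUBIC)
    cv2.imwrite(f"pics/{n}4.png",im)
E
```

```text
[(0.0945, -0.1), (0.092, -0.5), (0.0895, -0.3), (0.087, -0.4), (0.0845, -1.1), (0.082, -1.0), (0.0795, -1.1), (0.077, -0.1), (0.0745, -0.9), (0.072, -0.9), (0.0695, -0.6), (0.067, -0.6), (0.0645, 0.2), (0.062, -0.3), (0.0595, 10.3)] [-2.56956922  1.59593154 10.28894805] [ 0.51274538 -0.05079291  0.06036909] 12.0917
```

View pics/scene4.png

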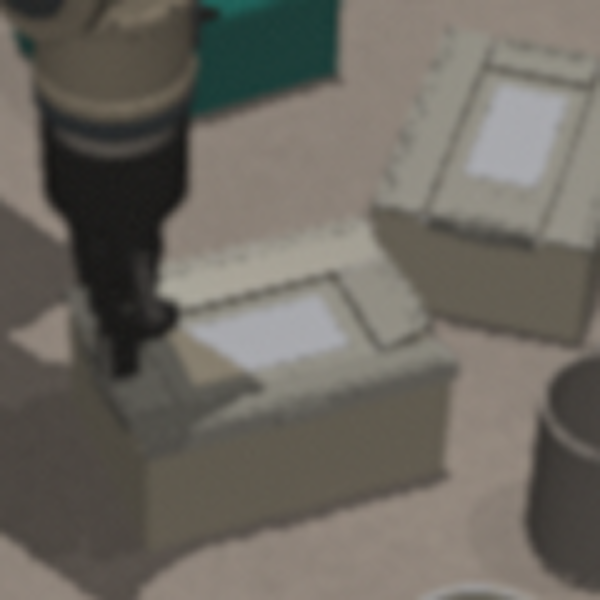

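View pics/wrist4.png

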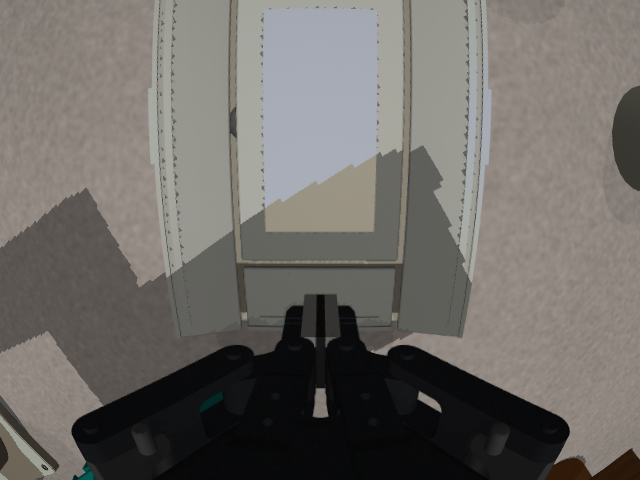

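```bash
python3 - <<'E'
from rig import manip as m
from h import *
xy=np.array([.5129,-.0508]);xy=m.get_position()[:2]
z=.0595;log=[]
while z>.040:
    z-=.0015
    m.servo_line(np.r_[xy,z],ORI,rate=.04)
    f=m.get_contact_force();log.append((round(z,4),round(float(m.get_position()[2]),4),np.round(f,1).tolist()))
    if f[2]>25:break
for l in log:print(l)
print(m.get_position(),m.get_time())
c=m.camera("wrist");cv2.imwrite("pics/w5.png",c["image"][:,:,::-1])
E
```

```text
(0.058, 0.06, [-8.4, -0.1, 28.1])
[ 0.51286019 -0.05086926  0.06004817] 12.4417
```

View pics/w5.png

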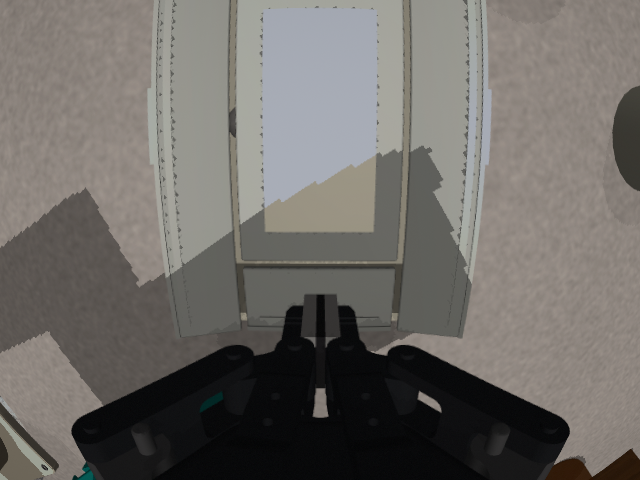

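Hard stop at TCP z=0.060, with the tip appearing at z≈0.074 in the scene view. So the tip sits about 14 mm behind the TCP, not 22 mm ahead of it. I'll lift and look closely at both boxes to see the rim state.

```bash
python3 - <<'E'
from rig import manip as m
from h import *
import pickle
p=m.get_position()
m.servo_line(np.r_[p[:2],.125],ORI,rate=.2)
a=YAW-np.pi/2;h=np.array([np.cos(a),np.sin(a)])
m.servo_line(np.r_[C+.17*h,.19],ORI,rate=.25)
d={}
p=m.get_position();r=m.get_ee_rot()
for n in("scene","wrist"):
    c=m.camera(n);im=c["image"][:,:,::-1];c["p"]=p;c["r"]=r;d[n]=c
    if n=="scene":im=cv2.resize(im[165:285,280:415],None,fx=5,fy=5,interpolation=cv2.INTER_CUBIC)
    cv2.imwrite(f"pics/{n}6.png",im)
pickle.dump(d,open("c6.pkl","wb"))
print(m.get_time(),m.get_contact_force())
E
```

```text
13.6667 [ 0.66542092 -0.25966287 -0.51408327]
```

View pics/scene6.png

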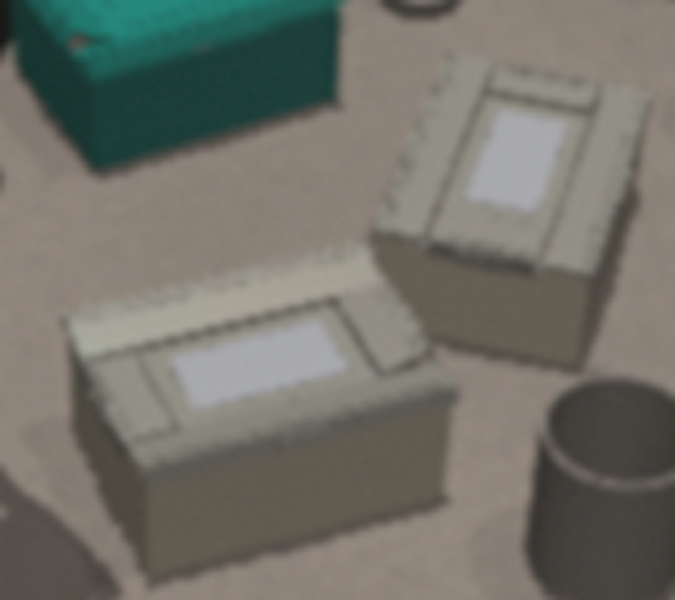

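View pics/wrist6.png

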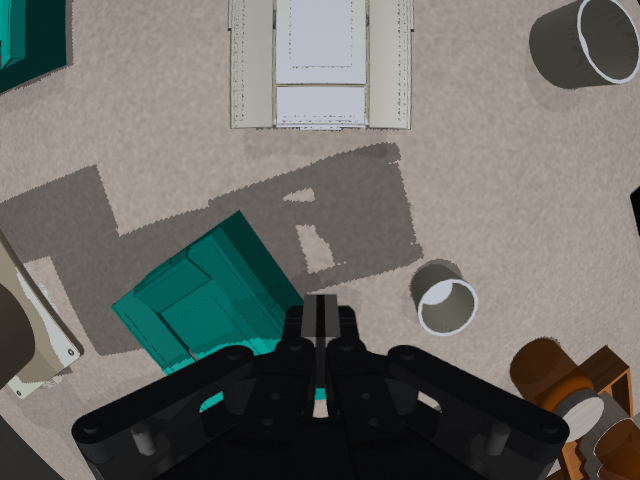

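The right strip is now level, with the same brightness as the panel (wrist (320,105)). The other three still stand, so this is the right box. I'll press the other three with the corrected tip height.

```bash
cat >> h.py <<'E'
def press2(m,lx,ly):
    cs,sn=np.cos(YAW),np.sin(YAW)
    xy=C+np.array([cs*lx-sn*ly,sn*lx+cs*ly])
    m.servo_line(np.r_[xy,.11],ORI,rate=.2)
    f0=m.get_contact_force();log=[]
    m.servo_line(np.r_[xy,.082],ORI,rate=.08)
    z=.080
    while z>.0565:
        m.servo_line(np.r_[xy,z],ORI,rate=.04)
        f=m.get_contact_force()-f0;log.append((round(z,4),round(float(f[2]),1)))
        if f[2]>(11 if z<.063 else 25): break
        z-=.003 if z>.064 else .0015
    pz=m.get_position()[2]
    m.servo_line(np.r_[xy,.105],ORI,rate=.15)
    print(lx,ly,log,np.round(f,1),round(pz,4),round(m.get_time(),2))
E
python3 - <<'E'
from rig import manip as m
from h import *
cs,sn=np.cos(YAW),np.sin(YAW)
press2(m,.056,0)
press2(m,0,.081)
press2(m,-.056,0)
h=-np.array([-sn,cs])
m.servo_line(np.r_[C+.10*h,.25],ORI,rate=.25)
for n in("scene","wrist","top"):
    c=m.camera(n);im=c["image"][:,:,::-1]
    if n=="scene":im=cv2.resize(im[165:285,280:415],None,fx=5,fy=5,interpolation=cv2.INTER_CUBIC)
    cv2.imwrite(f"pics/{n}7.png",im)
print(m.get_time())
E
```

```text
0.056 0 [(0.08, -0.1), (0.077, -0.2), (0.074, -1.2), (0.071, 0.3), (0.068, 0.4), (0.065, -0.7), (0.062, -0.6), (0.0605, 0.5), (0.059, 13.7)] [-4.  -0.1 13.7] 0.0604 18.01
0 0.081 [(0.08, 0.3), (0.077, 0.8), (0.074, -0.0), (0.071, 0.9), (0.068, 0.4), (0.065, -0.1), (0.062, 0.2), (0.0605, 0.7), (0.059, 12.8)] [-3.8 -0.3 12.8] 0.0604 21.86
-0.056 0 [(0.08, 0.2), (0.077, 0.1), (0.074, -0.5), (0.071, 0.1), (0.068, -0.5), (0.065, -1.0), (0.062, 0.1), (0.0605, 1.1), (0.059, 17.1)] [-4.9 -0.7 17.1] 0.0603 25.71
26.75
```

View pics/scene7.png

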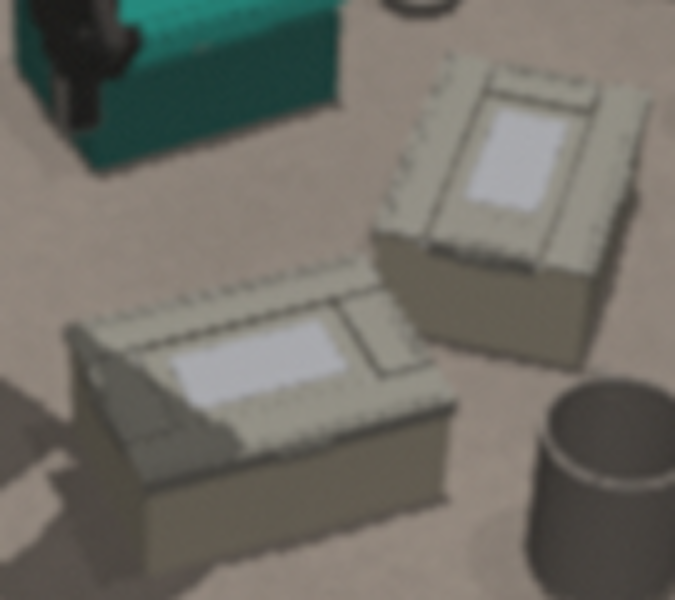

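View pics/wrist7.png

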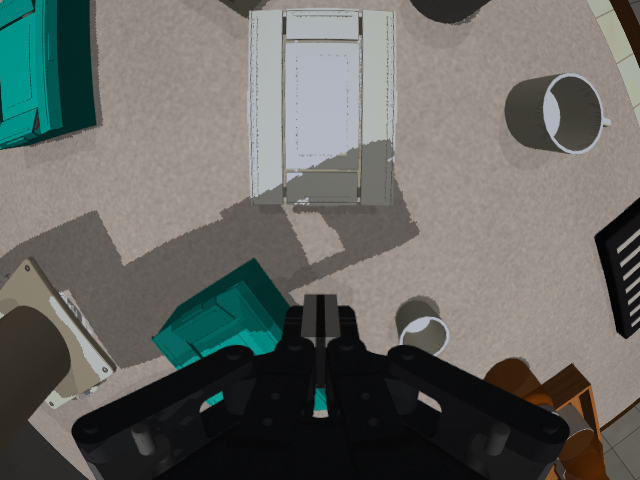

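All four pressed sections now look level (wrist 250–395 × 10–205). As a last check I'll compare colours with the shut box and test whether anything moved.

```bash
python3 - <<'E'
from rig import manip as m
from h import *
import pickle
cs,sn=np.cos(YAW),np.sin(YAW)
p=m.get_position();m.servo_line(np.r_[.40,-.12,.27],ORI,rate=.25)
d0=pickle.load(open("c0.pkl","rb"));d={n:m.camera(n) for n in("scene","top")}
for n in d:
  for nm,l in dict(front=(-.05,.02),back=(.05,.02),left=(0,.074),right=(0,-.074)).items():
    P=np.r_[C[0]+cs*l[0]-sn*l[1],C[1]+sn*l[0]+cs*l[1],.075]
    u,v=proj(d[n],P)[0].round().astype(int)
    print(n,nm,(u,v),[np.round(x[n]["image"][v-1:v+2,u-1:u+2].mean((0,1))) for x in(d0,d)])
df=cv2.absdiff(d["top"]["image"],d0["top"]["image"]);cv2.imwrite("pics/topdiff.png",cv2.convertScaleAbs(df,alpha=2))
cv2.imwrite("pics/topz.png",cv2.resize(d["top"]["image"][170:275,170:370,::-1],(800,420),interpolation=cv2.INTER_CUBIC))
print(m.get_time(),m.get_contact_force())
E
```

```text
scene front (np.int64(331), np.int64(224)) [array([164., 159., 148.]), array([144., 141., 130.])]
scene back (np.int64(346), np.int64(247)) [array([118., 116., 107.]), array([144., 142., 131.])]
scene left (np.int64(356), np.int64(231)) [array([142., 138., 128.]), array([145., 142., 132.])]
scene right (np.int64(306), np.int64(244)) [array([128., 125., 116.]), array([145., 143., 132.])]
top front (np.int64(299), np.int64(235)) [array([161., 160., 152.]), array([180., 186., 196.])]
top back (np.int64(319), np.int64(202)) [array([182., 184., 175.]), array([178., 183., 184.])]
top left (np.int64(291), np.int64(208)) [array([174., 173., 165.]), array([180., 184., 189.])]
top right (np.int64(340), np.int64(237)) [array([156., 155., 147.]), array([181., 185., 195.])]
27.4667 [-0.38342655 -0.52071721 -0.27995847]
```

View pics/topdiff.png

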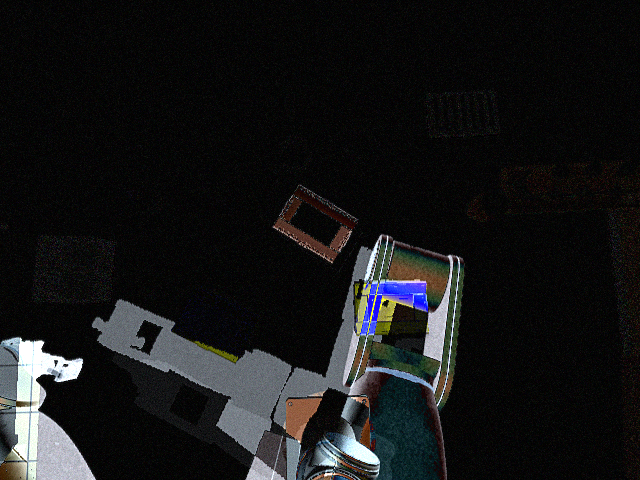

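View pics/topz.png

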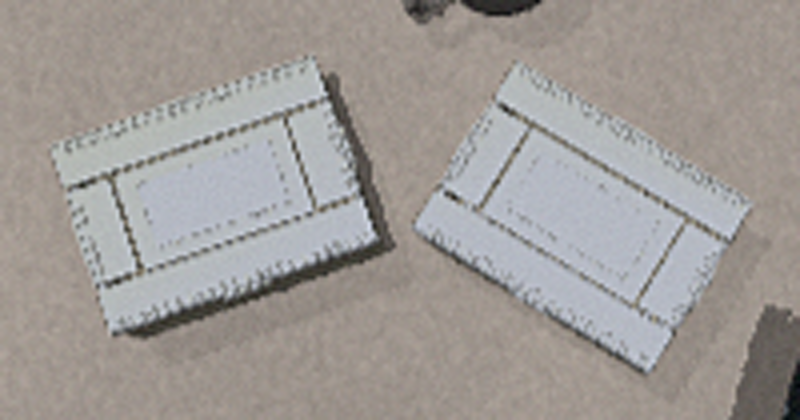

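All four strips now have the same shade in the scene view. In the difference image (rim ring around (316,222)) only the rim, the arm and its shadow changed; the box and everything else stayed put. I'm handing in.

```bash
python3 -c "
from rig import manip as m
m.hold(0.2);print(m.get_joint_vel());m.sign_off();print(m.get_time())"
```

```text
[-0.00224749 -0.0031509   0.00480677 -0.00031687  0.00102167 -0.00121198]
the job is handed in; nothing more can be done
the job is handed in; nothing more can be done
```

All four rim sections of the white box with the raised rim are pressed shut. I handed the job in at about 28 s, with the hand clear of everything.

**What I did:** I found the box at about (0.557, 0.017) m, turned -33°, using the top and wrist cameras and checking against the scene camera. I then pressed the right, back, left and front sections in turn with the closed fingertips.

**Last checks:**
- **Rim shut:** Every section ended against a hard stop at the same height (TCP z about 0.060 m). In the scene view the four strips now have the same shade, like the box that was already shut.
- **Nothing moved:** Comparing top views from before and after shows changes only in the rim, the arm and its shadow. I saw no shift of the box or the other objects; the spot under the arm was hidden.
- **Forces:** The highest vertical force I read was 28 N, and with the hand clear the reading was close to zero.

**What disagreed:**
- **Tip height:** The fingertips turned out to be about 15 mm behind the TCP, not 22 mm ahead as stated. My first press therefore stopped in the air. I felt downwards with a force guard, found the real height and used it for the rest.
- **No snap in the force readings:** The 3–8 N yield never showed up, because I only read the force between steps. That the sections clicked shut rests on the hard stops and the pictures.

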